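# Set the tile cutter for 10 mm tile at 15 cm and clamp the stop

### The job

Set up the tile cutter: turn its thickness dial to 10 mm (the long middle mark), then, with its cam lever open, slide the length stop along the fence bar until its tile face is at the 15 cm mark. Hold the stop there and squeeze the lever fully shut against the stop's grip fin, and do not let go: finish with lever and fin still gripped together, the stop on its mark. Leave the tiles on the bed, the pencil, the tape measure and the spacer jar where they are.

Things in the scene. Friction and masses are not known exactly. Their poses are not given: they have to be found in the camera images.
- cutter: manual tile cutter, fixed to the bench. Origin at bench height under the near side of the fence bar, on the cutting line; its x runs along the rails away from the near rail tower, its y along the fence bar toward the sliding stop, z up. The near rail tower is 50 x 84 mm, centred at x -32, y 0 mm, top at z 100 mm; two rails run from it along x at z 84 mm
- fence_zero (a point): zero tick, where the cutting line crosses the fence bar: on the bar's top edge toward the bed. The aluminium fence bar runs along the cutter's y from -206 to 316 mm of this point, 24 mm wide, its top 54 mm over the bench. Black ticks every 10 mm, longer at every 50 mm, full width at 0, 100, 200 and 300 mm
- mark_15cm (a point): the 15 cm mark: the longer tick midway between the 100 and 200 mm full-width ticks on the stop's side, on the same top edge of the bar, 150 mm along the cutter's y from the zero tick
- dial (a joint): tile-thickness dial on top of the near rail tower, rad: 0 at the first mark (0 mm), growing clockwise seen from above to 4.712 at the last mark (20 mm); 11 marks, 2 mm of thickness (0.471 rad) apart, with long marks at 0, 10 and 20 mm. The 10 mm mark is at 2.356, where the pointer points along the cutter's x. Light friction (0.05 N m), stays where it is left
- dial_grip (a point): on the dial's axis at 126 mm over the bench, in the dial's black bar grip: the bar is 12 mm thick, 38 mm long along this point's x, its sides upright from 110.5 to 135.5 mm over the bench; +x of this point is the end with the white pointer line. The flat scale plate under it is 72 mm across, its top 105 mm over the bench
- stop (a joint): sliding length stop on the fence bar, m: distance of its tile face (the side toward the cutting line) from the cutting line along the cutter's y; travel 0.05 to 0.262, so 0.150 is the 15 cm mark. Slides with about 1.2 N of friction while its lever is open; clamped on the bar (about 13 N) when its lever is shut
- stop_face (a point): top edge of the bar (54 mm over the bench) at the stop's tile face, the edge that is read against the ticks
- fin_center (a point): centre of the stop's upright dark steel grip fin, 91.5 mm over the bench; axes as the cutter's. Fin 14 mm thick along the cutter's x, 40 mm long along y, from 66 to 117 mm over the bench; its back is 7 mm to +x, its lever side 7 mm to -x. The stop's saddle lies below 66 mm, 44 mm wide along y; its flat tile leg runs from it to the cutter's +x, below 57 mm
- stop_fin: the same fin; this origin lies at bench height, 19 mm to the cutter's -x and 22 mm to its -y of the fin's centre
- lever (a joint): cam lever of the stop, rad: 0 shut (paddle upright against the fin), up to 0.5 open (tip leaning out to the cutter's -x, away from the fin). Pivot axis along the cutter's y, 29 mm to -x of the fin's centre, 44 mm over the bench. Stays where it is left, open or shut (0.35 N m friction); its cam bites in the last 0.15 rad, where some 6 to 14 N at the paddle is needed
- paddle_center (a point): centre of the lever's upright steel paddle: 8 mm thick, 28 mm wide along the cutter's y, 54 mm tall. Shut, it is 94 mm over the bench, 12 mm to the cutter's -x of the fin's centre, and fin and paddle together are 23 mm thick; with the lever open at 0.46 rad they span 60 mm
- lever_paddle: the same paddle; its origin lies on the lever's pivot axis
- tile: loose white ceramic tile 200 x 88 x 9 mm lying on the cutter's bed; leave it
- offcut: loose brick-red tile strip 160 x 45 x 9 mm on the cutter's bed; leave it
- pencil: flat wooden carpenter's pencil 176 x 14 x 8 mm on the bench in front of the fence bar; leave it
- tape_measure: grey tape measure 72 x 34 x 62 mm on the bench beside the cutter; leave it
- spacer_jar: jar of tile spacers, 72 mm across, 85 mm tall; leave it

How it is judged:
On the way, in this order (a step that is already met when the one before it is completed fails the run):
1. the dial is turned to the 10 mm mark (value of joint dial between 2.216 and 2.496 rad), for 0.2 s.
2. the stop is at the 15 cm mark under the robot's fingers, its lever still open (all of step 1 and value of joint stop between 0.146 and 0.154 m and value of joint lever above 0.12 rad and (contact force between the fingers and stop_fin above 0.3 N or contact force between the fingers and lever_paddle above 0.3 N)), for 0.3 s.
At the end, for the whole second after the job is handed in: dial within 0.14 rad of the 10 mm mark; stop's tile face within 4 mm of the 15 cm mark; lever shut (under 0.05 rad); fingers still pressing on the fin and on the lever's paddle with more than 4 N each (all of step 1 and value of joint stop between 0.146 and 0.154 m and value of joint lever below 0.05 rad and contact force between the fingers and stop_fin above 4 N and contact force between the fingers and lever_paddle above 4 N); the arm keeps its last pose, push and grip.
It fails at once if a tile on the bed, the pencil, the tape measure or the spacer jar is pushed more than 30 mm away (distance of any of tile, offcut, pencil, tape_measure, spacer_jar from where it was at the start of the episode above 0.03 m).
It fails at once if the lever is shut while the stop is more than 10 mm off the 15 cm mark (value of joint lever below 0.07 rad and (value of joint stop below 0.14 m or value of joint stop above 0.16 m)).
It also fails if it takes over 50 s, if anything falls off the work surface, if the arm or the gripper's body presses on something with over 40 N, if the wrist force passes 120 N, or if a joint passes its speed limit or range.

### The arm

A 6-joint arm with a two-finger parallel gripper is mounted at the origin on the work surface. World frame = base frame: x ahead of the robot, y to its left, z up, the work surface at z = 0. Lengths are in m, angles in rad, forces in N, time in s.
With the tool pointing down it reaches from about 0.35 to 0.775 m from the base axis. Payload 7.3 kg.
Tool frame: the origin (TCP) lies midway between the tips of the shut fingers; the grasp point (between the pads) lies 19 mm behind it (robot.grasp_offset is the z of the grasp point in the tool frame, in m); z points along the fingers, y is the direction in which the jaws open and shut (so a half turn about z gives the same grasp; the last joint's range is limited). The gripper opens to 92 mm and grips with 3 to 60 N. Pads are 19 mm wide; open, the fingers measure 130 mm over their backs; the gripper's body (75 mm by 190 mm) begins 47 mm behind the grasp point.
Start: joints at [1.012, 0.342, 1.524, -0, 1.275, -0.146], TCP at [0.211, 0.481, 0.205] pointing down, gripper open.
Joint ranges: [-2.53, 2.53], [-0.77, 2.02], [0.04, 2.7], [-1, 4.14], [0.28, 2.66], [-3.11, 3.11]. Speed limits (rad/s): [2.57, 2.57, 3.14, 3.14, 3.14, 3.14].

### API

Orientations are given as [roll, pitch, yaw] about the fixed x, y, z axes, in that order (R = Rz(yaw) Ry(pitch) Rx(roll)).
In Python, from cell import observe, imaging, workorder, robot gives the robot as it stands. The module is installed in compiled form; this text tells all that it offers.
- The arm moves only by the tool send_rows, never from a script. Its argument "series" is a list of rows, each a list of 7 numbers: the shift along the tool's x, y, z in m, then the turn, a rotation vector about the tool's x, y, z in rad, then the closure, from 0 (fully open) to 1 (shut). A call has 1 to 5 rows; each row shifts and turns the commanded pose from where the row before left it, along the tool's axes as they then stand; what a row does not reach is not made up. A row lasts 1/12 s, in which the tool goes at most 41.7 mm and 7.16 degrees, less where a joint would pass 70% of its speed; a pose out of reach is approached as far as the arm can. A call is refused whole if a number of a shift passes 0.0417 or a number of a turn 0.125, either way. A call with a gripper value outside its range is refused whole. The fingers move at their own pace and stop on an object; "newtons" is the grip in N (left out, the last holds). Time passes only in rows, so rows that do not move let the fingers close. It gives the time, the measured TCP pose, the force and the opening at its end, in the units of the state.
- observe(): the state, without advancing time (a new reading comes with each control period).
- imaging.read_camera(name): name is "side" or "top"; returns a dict with "color" (384x512x3 uint8, red, green, blue), "range_z" (384x512 float32, m along the optical axis (not along the pixel's ray), 0 where there is no reading), "vfov" (degrees; the focal length in pixels is half the picture's height over the tangent of half this angle, whatever the lens; pixels are square), "cx", "cy" (the principal point, pixels), "dist_coeffs" ([k1, k2, p1, p2, k3] as OpenCV has them; the pictures are not rectified), "T" (4x4, takes a point from camera to world coordinates). Camera axes: x right, y down, z forward; pixel columns grow to the right and rows downward; lengths in m; the calibration is good to about 2 mm. A picture is of the moment at which its call begins.
- workorder.hand_in(): hands the job in, once; it reports no verdict.
The state is a dict: "time": time; "qpos": joint angles; "qvel": joint speeds; "joint_efforts": joint torques, N m; "tool_pos": TCP position; "tool_rot": TCP orientation; "contact_force": force on the tool from outside, world axes, zero at the start; "torque": the same for the moment, N m; "opening": finger opening in m.
Only numpy, scipy, OpenCV 4.12 (cv2) and the standard library are available. Lean on these libraries where they do the work, as an engineer would, in place of code of your own. Each camera call takes 0.05 s, during which the arm holds its last target.

## Working session

There is one attempt and no reset: what is moved stays moved. The work goes in short steps, Python scripts to look and compute and a tool call to move; the robot and the scene stay as the last step left them, time stands still between calls to the robot, and variables do not carry over. Pictures are saved under pics/ and viewed, and the job is handed in when it is done.

Besides the shell and the picture viewer there is one more tool, called after "Call:" in YAML: its name, and indented under it one key for each argument. send_rows: Moves the arm, as the interface text tells. Its arguments: {"type":"object","properties":{"series":{"type":"array","items":{"type":"array","items":{"type":"number"}}},"newtons":{"type":"number"}},"required":["series"]}

```bash
mkdir -p pics; python3 - <<'E'
from cell import observe, imaging, workorder, robot
import cv2, numpy as np
print(observe()); print(robot.grasp_offset)
for n in ("top","side"):
    d=imaging.read_camera(n)
    np.savez(f"{n}0.npz",**{k:np.array(v) for k,v in d.items()})
    cv2.imwrite(f"pics/{n}0.png",cv2.resize(d["color"][:,:,::-1],(800,600),interpolation=cv2.INTER_CUBIC))
    print(n,d["vfov"],d["cx"],d["cy"],d["dist_coeffs"],np.round(d["T"],3))
E
```

```text
{'time': 0.0, 'qpos': array([ 1.01199080e+00,  3.42728521e-01,  1.52496019e+00,  8.89908936e-06,
        1.27536571e+00, -1.46012279e-01]), 'qvel': array([-0.00086222,  0.00110046,  0.00043706,  0.00079937, -0.00048798,
       -0.00200144]), 'joint_efforts': array([-1.50230029e-03, -4.31237984e+01, -2.44220102e+01,  7.17254123e-02,
        5.59319579e-02, -8.06133494e-05]), 'tool_pos': array([0.21038159, 0.4805653 , 0.20426179]), 'tool_rot': array([-3.14014768e+00, -2.21097714e-04,  2.72879665e+00]), 'contact_force': array([ 0.34192921,  1.00140633, -0.11789292]), 'torque': array([-0.04378426,  0.01089904,  0.03214258]), 'opening': 0.09166030136012587}
-0.0188
top 46.32338310336549 251.8188668180908 193.47181573989783 [-0.17333111  0.          0.          0.          0.        ] [[-3.000e-03 -9.940e-01  1.090e-01  4.480e-01]
 [-1.000e+00  1.000e-03 -2.100e-02  1.500e-02]
 [ 2.100e-02 -1.090e-01 -9.940e-01  1.205e+00]
 [ 0.000e+00  0.000e+00  0.000e+00  1.000e+00]]
side 52.975444074226246 247.25759989446533 188.89466580360315 [-0.12315329  0.          0.          0.          0.        ] [[ 0.868 -0.262  0.422  0.081]
 [-0.497 -0.422  0.758 -0.872]
 [-0.02  -0.868 -0.496  0.699]
 [ 0.     0.     0.     1.   ]]
```

View pics/top0.png

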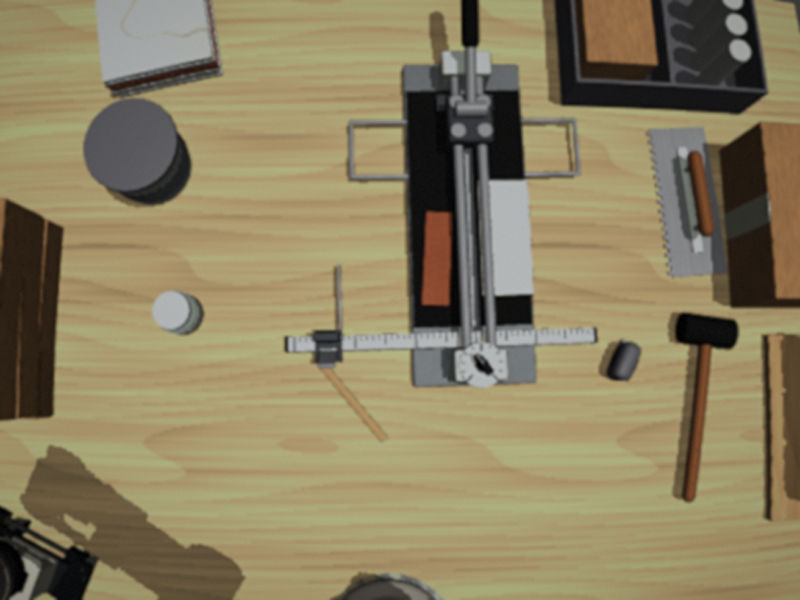

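View pics/side0.png

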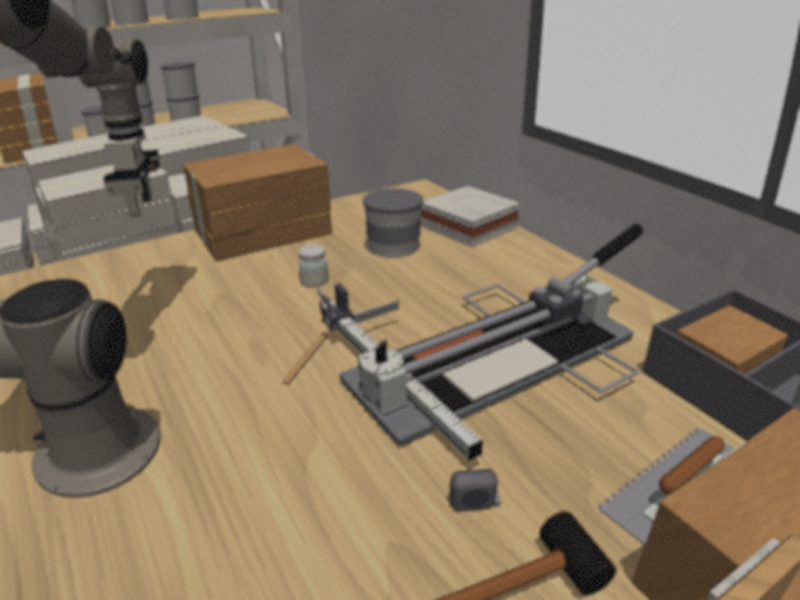

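The top view shows the dial at about (481,363), the stop at (328,347), the rails running up the picture and the pencil beside the stop. I'll enlarge those areas.

```bash
python3 - <<'E'
import cv2, numpy as np
d=np.load("top0.npz"); c=d["color"][:,:,::-1]
def crop(c,u0,u1,v0,v1,s,name):
    im=cv2.resize(c[v0:v1,u0:u1],None,fx=s,fy=s,interpolation=cv2.INTER_CUBIC)
    for u in range((u0+9)//10*10,u1,10): cv2.putText(im,str(u),(int((u+.5-u0)*s)-8,8),0,.32,(0,0,255)); cv2.line(im,(int((u+.5-u0)*s),10),(int((u+.5-u0)*s),16),(0,0,255))
    for v in range((v0+9)//10*10,v1,10): cv2.putText(im,str(v),(0,int((v+.5-v0)*s)),0,.32,(0,0,255)); cv2.line(im,(22,int((v+.5-v0)*s)),(28,int((v+.5-v0)*s)),(0,0,255))
    cv2.imwrite(name,im)
crop(c,280,340,205,250,13,"pics/dialc.png")
crop(c,175,285,195,250,7,"pics/stopc.png")
crop(c,280,390,195,250,7,"pics/barR.png")
d=np.load("side0.npz"); c=d["color"][:,:,::-1]
crop(c,200,310,175,255,7,"pics/sidec.png")
E
```

```text
(no output)
```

View pics/dialc.png

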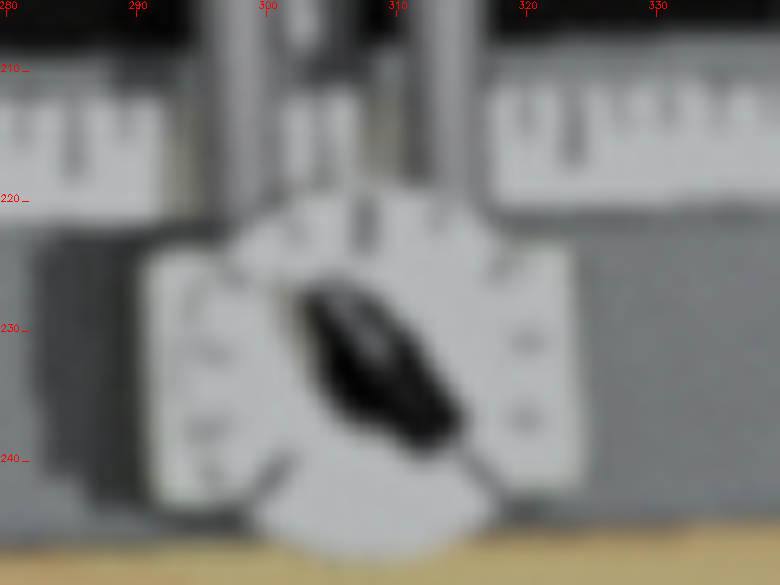

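View pics/stopc.png

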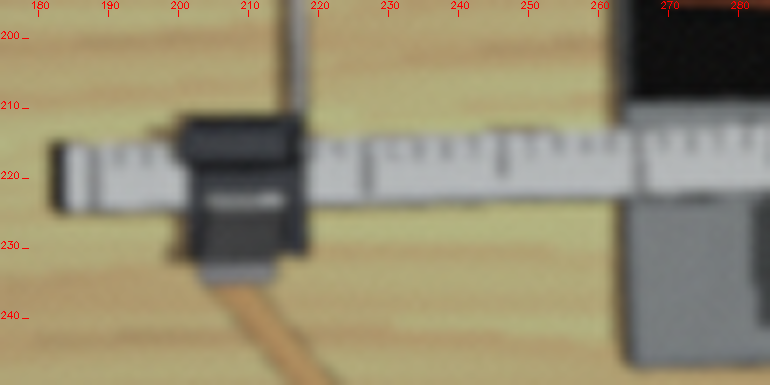

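View pics/sidec.png

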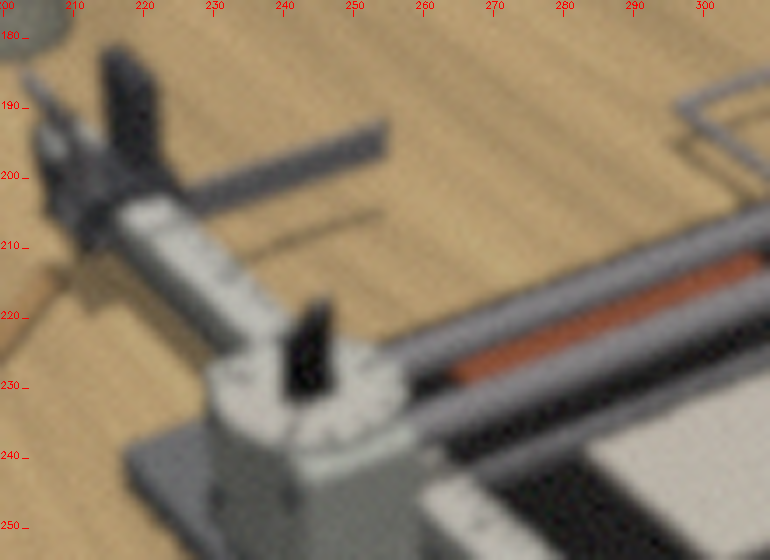

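View pics/barR.png

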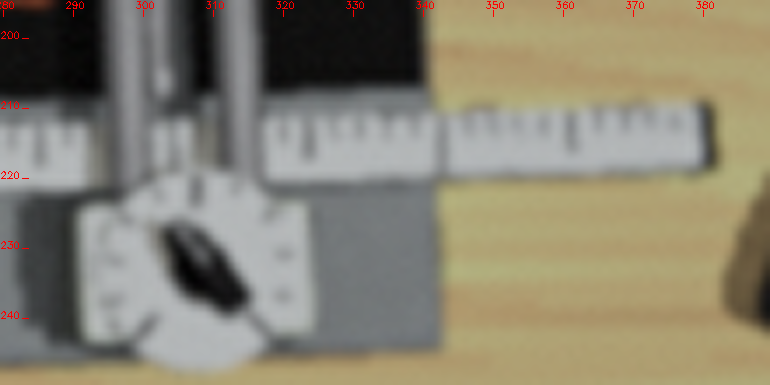

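Ticks seen in the top view: −150 at u=361, −100 at 342.3, −50 at 323.3, 50 at 285.3, 100 at 265.5, 150 at 246, 200 at 227 and 300 at 187.5. The stop's right edge is at about 218. The dial bar runs from (304,226) to (314,239), with a light streak on its upper-left end.

```bash
cat > h.py <<'E'
import cv2, numpy as np
def load(n):
    d=np.load(n); return {k:d[k] for k in d.files}
def K(d):
    f=192/np.tan(np.radians(float(d["vfov"]))/2)
    return np.array([[f,0,float(d["cx"])],[0,f,float(d["cy"])],[0,0,1.]])
def atz(d,uv,z):
    uv=np.array(uv,float).reshape(-1,1,2)
    n=cv2.undistortPoints(uv,K(d),d["dist_coeffs"].astype(float))[:,0]
    r=np.c_[n,np.ones(len(n))]@d["T"][:3,:3].T; o=d["T"][:3,3]
    return o+r*((z-o[2])/r[:,2])[:,None]
def proj(d,P):
    T=np.linalg.inv(d["T"]); P=np.atleast_2d(P)@T[:3,:3].T+T[:3,3]
    return cv2.projectPoints(P,np.zeros(3),np.zeros(3),K(d),d["dist_coeffs"].astype(float))[0][:,0]
def cloud(d):
    v,u=np.mgrid[0:384,0:512]; 
    n=cv2.undistortPoints(np.stack([u,v],-1).reshape(-1,1,2).astype(float),K(d),d["dist_coeffs"].astype(float))[:,0]
    z=d["range_z"].reshape(-1); P=np.c_[n*z[:,None],z]
    return (P@d["T"][:3,:3].T+d["T"][:3,3]).reshape(384,512,3)
E
python3 - <<'E'
from h import *
d=load("top0.npz")
t=np.array([-150,-100,-50,50,100,150,200,300])
uv=[(361,210.3),(342.3,210.8),(323.3,211.5),(285.3,212),(265.5,212.5),(246,213.5),(227,214.3),(187.5,215.5)]
P=atz(d,uv,0.054)
A=np.c_[np.ones(8),t/1000]
s,_,_,_=np.linalg.lstsq(A,P[:,:2],rcond=None); print(s, np.linalg.norm(s[1])); print(np.round((P[:,:2]-A@s)*1000,1))
yaw=np.arctan2(-s[1,0],s[1,1]); print("yaw",yaw)
print("dial marks",np.round(atz(d,[(301.5,241),(307.5,221.5),(317,242.3)],0.105),4))
print("bar ends",np.round(atz(d,[(304.5,227),(313,238)],0.1355),4))
C=cloud(d)
# stop region points in cutter frame
R=np.array([[np.cos(yaw),-np.sin(yaw)],[np.sin(yaw),np.cos(yaw)]])
Q=C.copy(); Q[...,:2]=(C[...,:2]-s[0])@R
np.set_printoptions(linewidth=250,suppress=True)
print("z");print(np.round(Q[208:238:2,194:224:2,2]*1000).astype(int))
print("dial z");print(np.round(Q[222:244,298:322,2]*1000).astype(int))
print("side")
ds=load("side0.npz");Cs=cloud(ds);Q=Cs.copy();Q[...,:2]=(Cs[...,:2]-s[0])@R
m=(Q[...,2]>.06)&(Q[...,1]>.18)&(Q[...,1]<.33)&(abs(Q[...,0])<.12)
for v,u in np.argwhere(m)[::4]: print((u,v),np.round(Q[v,u]*1000).astype(int),end=" ")
E
```

```text
[[ 0.5257745  -0.14539656]
 [-0.02668619  1.00050179]] 1.0008576273642136
[[-0.5  0.2]
 [-0.3  0.1]
 [-0.5  0.2]
 [ 1.2 -0.9]
 [ 1.3  0.2]
 [ 0.2  0.3]
 [-0.5 -0.9]
 [-0.9  0.7]]
yaw 0.026666485400247176
dial marks [[ 0.4507 -0.1306  0.105 ]
 [ 0.4985 -0.1461  0.105 ]
 [ 0.4472 -0.169   0.105 ]]
bar ends [[ 0.484  -0.1342  0.1355]
 [ 0.4575 -0.1544  0.1355]]
z
[[  0  -1  -1   3   2   2   3  -2   1  -2   2  -4  43   2   1]
 [  2  -2  -3  -3  -5  -2   2   1  -2   0   1  -2  43   0   5]
 [ -6  -3   4  -3  65  65  67  68  63 102 105  64  45  -3  -3]
 [  1   2  -1 116 111 116 114 118 120 115 116 106  40  -2   1]
 [ 56  56  53 117 119 112 118 118 116 119 115 110  53  55  55]
 [ 55  54  53  55 114 112 113 109 112 105 103  86  58  54  54]
 [ 53  53  56  52  67  67  68  64  67  65  66  64  57  54  53]
 [ 53  53  56  54  64  65  68  60  60  65  64  61  57  55  55]
 [ 51  53  55  55  64  54  54  55  49  46  39  66  59  37  37]
 [  1  -3   0  -2  61  84  86  87  85  87  83  63  63   1  -2]
 [ -3  -3  -1   2  63  93  98  97  97  92  95  67  65  -1   0]
 [ -2   3  -7   4  67 105 107 105 104 108 10
[... 5422 characters left out ...]
int64(199)) [-33 247  67] (np.int64(214), np.int64(199)) [-28 228  74] (np.int64(218), np.int64(199)) [-12 232  67] (np.int64(222), np.int64(199)) [ -1 227  66] (np.int64(210), np.int64(200)) [-35 245  64] (np.int64(214), np.int64(200)) [-28 228  71] (np.int64(218), np.int64(200)) [-15 227  67] (np.int64(222), np.int64(200)) [ -1 227  62] (np.int64(210), np.int64(201)) [-35 245  60] (np.int64(214), np.int64(201)) [-27 230  65] (np.int64(220), np.int64(201)) [-10 223  64] (np.int64(211), np.int64(202)) [-36 236  62] (np.int64(215), np.int64(202)) [-29 219  68] (np.int64(219), np.int64(202)) [-16 219  64] (np.int64(214), np.int64(203)) [-30 225  62] (np.int64(211), np.int64(204)) [-42 222  64]
```

```bash
python3 - <<'E'
from h import *
d=load("top0.npz"); C=cloud(d)
m=(C[...,2]>.128)&(C[...,2]<.16); m[:220]=0;m[245:]=0;m[:,:295]=0;m[:,325:]=0
v,u=np.nonzero(m); P=atz(d,np.c_[u,v],0.1355)[:,:2]
print(cv2.minAreaRect((P*1000).astype(np.float32)),P.mean(0))
w,V=np.linalg.eigh(np.cov(P.T)); a=V[:,1]; a=a*np.sign(a[0]); print("axis yaw",np.arctan2(a[1],a[0]))
# side image crop large
c=load("side0.npz")["color"][:,:,::-1]
cv2.imwrite("pics/sd.png",cv2.resize(c[210:250,225:265],None,fx=14,fy=14,interpolation=cv2.INTER_CUBIC))
s0=np.array([.5258,-.1454]);yw=.0267;R=np.array([[np.cos(yw),-np.sin(yw)],[np.sin(yw),np.cos(yw)]])
print("dial axis pred",s0+R@[-.056,0])
E
```

```text
((470.1427307128906, -145.4792938232422), (37.24713897705078, 11.927913665771484), 44.70026397705078) [ 0.46964396 -0.14597056]
axis yaw 0.7068963244025454
dial axis pred [ 0.46981996 -0.14689502]
```

View pics/sd.png

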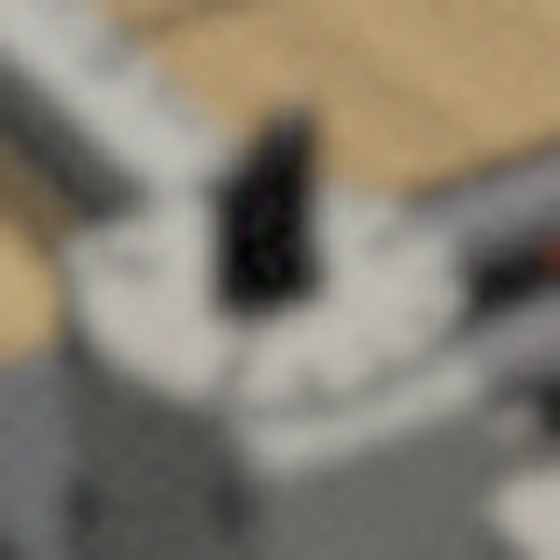

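```bash
python3 - <<'E'
from h import *
from cell import imaging
d=imaging.read_camera("top")
c=d["color"][222:244,298:322,::-1].astype(float)
c=np.clip(c*2.2,0,255).astype(np.uint8)
cv2.imwrite("pics/dc2.png",cv2.resize(c,None,fx=24,fy=24,interpolation=cv2.INTER_NEAREST))
print(load("top0.npz")["color"][222:244,300:318].mean(-1).astype(int))
E
```

```text
[[164 164 158 169 181 183 169 134 128 163 181 182 175 162 169 177 168 144]
 [180 175 164 169 181 182 168 136 135 165 181 181 180 176 178 183 180 167]
 [184 179 176 178 181 181 171 152 154 173 181 183 183 181 182 183 182 171]
 [179 175 178 178 172 166 166 168 173 179 183 182 181 181 182 181 180 165]
 [167 157 157 153 137 131 136 152 166 178 183 182 182 182 182 181 178 166]
 [159 142 128 103  88  98 104 110 127 155 175 182 182 181 182 182 180 176]
 [168 143 115  72  49  77  94  81  79 113 156 176 181 183 181 180 180 181]
 [172 148 118  75  37  50  76  78  66  76 119 155 174 181 183 181 181 181]
 [177 155 128  90  44  25  48  75  83  71  74 107 153 178 182 181 181 180]
 [181 169 144 109  61  22  23  58  86  79  50  63 118 167 182 182 183 181]
 [182 177 157 124  70  23   6  33  61  66  42  33  84 144 175 183 182 181]
 [182 181 171 134  77  25   4  12  28  39  33  24  52 110 159 179 183 182]
 [181 182 175 149  97  42  12   3  13  21  24  24  29  67 126 168 183 182]
 [182 181 182 169 130  73  29   9   6  11  21  25  23  35  85 143 175 182]
 [182 183 181 180 159 114  64  33  20  17  15  20  22  22  46 106 158 179]
 [182 182 182 183 176 151 117  84  65  49  29  19  19  21  36  91 151 177]
 [182 179 179 182 181 176 162 141 127 110  75  39  29  42  68 110 159 181]
 [176 165 168 177 182 183 182 174 170 159 129  92  72  85 113 129 155 173]
 [156 141 152 172 181 183 183 183 183 180 168 147 133 140 152 142 137 155]
 [131 128 158 176 181 181 182 181 182 183 181 176 171 174 176 162 139 134]
 [126 145 171 180 182 181 181 180 181 182 181 183 183 182 183 179 161 138]
 [146 167 180 182 180 181 182 180 181 180 181 182 180 182 182 183 176 151]]
```

View pics/dc2.png

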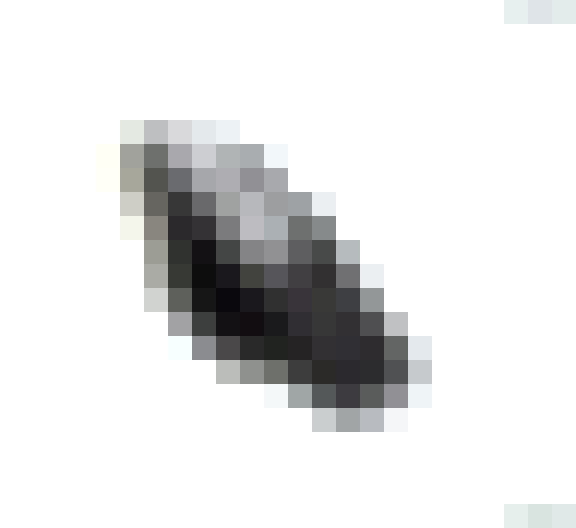

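The white pointer line covers the upper-left half of the bar, around (305–309, 227–232). That puts the dial at about 1.65 rad, so it needs a clockwise turn of about 0.7 rad. Next I move over the dial.

Call:
send_rows:
  series:
    - [-0.0288,-0.0276,0,0,0,0,0]
    - [-0.0288,-0.0276,0,0,0,0,0]
    - [-0.0288,-0.0276,0,0,0,0,0]
    - [-0.0288,-0.0276,0,0,0,0,0]
    - [-0.0288,-0.0276,0,0,0,0,0]

```text
time: 0.57
tool_pos: [0.2871, 0.295, 0.2047]
tool_rot: [-3.141, -0.0, 2.73]
contact_force: [0.8, -0.8, 0.1]
opening: 0.0918
```

Call:
send_rows:
  series:
    - [-0.0288,-0.0276,0,0,0,0,0]
    - [-0.0288,-0.0276,0,0,0,0,0]
    - [-0.0288,-0.0276,0,0,0,0,0]
    - [-0.0288,-0.0276,0,0,0,0,0]
    - [-0.0288,-0.0276,0,0,0,0,0]

```text
time: 0.98
tool_pos: [0.3638, 0.1107, 0.205]
tool_rot: [3.141, 0.0, 2.729]
contact_force: [1.6, 0.6, 0.3]
opening: 0.0918
```

Call:
send_rows:
  series:
    - [-0.0288,-0.0276,0,0,0,0,0]
    - [-0.0288,-0.0276,0,0,0,0,0]
    - [-0.0288,-0.0276,0,0,0,0,0]
    - [-0.0288,-0.0276,0,0,0,0,0]
    - [-0.0288,-0.0276,0,0,0,0,0]

```text
time: 1.4
tool_pos: [0.4404, -0.0737, 0.2048]
tool_rot: [3.141, -0.0, 2.728]
contact_force: [1.4, 0.7, 0.4]
opening: 0.0918
```

Call:
send_rows:
  series:
    - [-0.0288,-0.0276,0,0,0,0.125,0]
    - [0,0,0,0,0,0.125,0]
    - [0,0,0,0,0,0.125,0]
    - [0,0,0,0,0,0.125,0]
    - [0,0,0,0,0,0.125,0]

```text
time: 1.82
tool_pos: [0.4553, -0.1088, 0.2045]
tool_rot: [-3.141, -0.001, 2.097]
contact_force: [0.8, -0.3, 0.8]
opening: 0.0917
```

Call:
send_rows:
  series:
    - [0,0,0,0,0,0.125,0]
    - [0,0,0,0,0,0.125,0]
    - [0,0,0,0,0,0.125,0]
    - [0,0,0,0,0,0.125,0]
    - [0,0,0,0,0,0.125,0]

```text
time: 2.23
tool_pos: [0.4554, -0.1084, 0.2047]
tool_rot: [-3.141, -0.0, 1.473]
contact_force: [-0.0, 1.8, 0.0]
opening: 0.0919
```

Call:
send_rows:
  series:
    - [0,0,0,0,0,0.125,0]
    - [0,0,0,0,0,0.125,0]
    - [0,0,0,0,0,0.125,0]
    - [0,0,0,0,0,0.125,0]
    - [0,0,0,0,0,0.125,0]

```text
time: 2.65
tool_pos: [0.4554, -0.1083, 0.2047]
tool_rot: [-3.141, 0.0, 0.848]
contact_force: [0.6, -0.0, -0.4]
opening: 0.0915
```

Call:
send_rows:
  series:
    - [0,0,0,0,0,0.125,0]
    - [0,0,0,0,0,0,0]
    - [0,0,0,0,0,0,0]

```text
time: 2.9
tool_pos: [0.4554, -0.1084, 0.2047]
tool_rot: [-3.141, 0.0, 0.733]
contact_force: [-0.0, 0.1, 0.5]
opening: 0.0918
```

Call:
send_rows:
  series:
    - [-0.0073,0.0189,0,0,0,0,0]
    - [-0.0073,0.0189,0,0,0,0,0]
    - [0,0,0.03,0,0,0,0]
    - [0,0,0.03,0,0,0,0]
    - [0,0,0,0,0,0,0]

```text
time: 3.32
tool_pos: [0.4666, -0.1451, 0.1402]
tool_rot: [-3.132, 0.004, 0.732]
contact_force: [-1.1, 0.1, -0.4]
opening: 0.0917
```

```bash
python3 - <<'E'
from cell import *
import cv2,numpy as np
print(observe()["tool_pos"],observe()["tool_rot"])
for n,(u0,u1,v0,v1) in dict(top=(255,365,195,275),side=(190,300,150,245)).items():
    c=imaging.read_camera(n)["color"][v0:v1,u0:u1,::-1]
    cv2.imwrite(f"pics/{n}1.png",cv2.resize(c,None,fx=6,fy=6,interpolation=cv2.INTER_CUBIC))
E
```

```text
[ 0.46664864 -0.14513343  0.14016167] [-3.13247606  0.00358493  0.73188443]
```

View pics/side1.png

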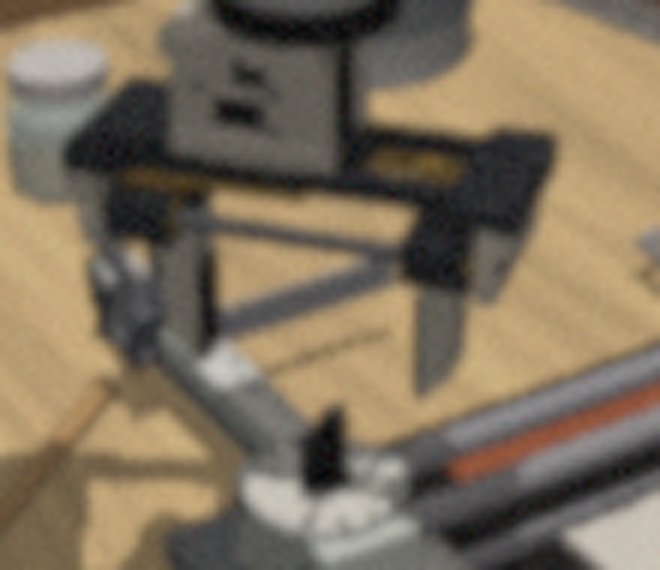

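Call:
send_rows:
  series:
    - [0,0,0,0,0,0,0]
    - [0,0,0,0,0,0,0]

```text
time: 3.58
tool_pos: [0.4709, -0.1467, 0.1467]
tool_rot: [3.139, -0.001, 0.73]
contact_force: [-0.3, 0.1, -0.3]
opening: 0.0915
```

```bash
python3 - <<'E'
from cell import *
from h import *
o=observe(); print(o)
d=imaging.read_camera("side")
p=proj(d,[o["tool_pos"]])[0]; q=proj(d,[[.4698,-.1465,.1355]])[0]; print(p,q)
im=d["color"][:,:,::-1].copy()
im=cv2.resize(im[130:250,180:310],None,fx=5,fy=5,interpolation=cv2.INTER_CUBIC)
for a,c in((p,(0,0,255)),(q,(0,255,0))): cv2.circle(im,(int((a[0]-180)*5),int((a[1]-130)*5)),4,c,2)
cv2.imwrite("pics/side2.png",im)
E
```

```text
{'time': 3.5833, 'qpos': array([-4.57585617e-01,  3.40080424e-01,  1.70113671e+00,  1.45568187e-04,
        1.09711193e+00,  3.83088537e-01]), 'qvel': array([ 0.00118028, -0.00222841,  0.00522328,  0.00089605, -0.00692741,
        0.00485793]), 'joint_efforts': array([-6.55054813e-02, -4.02084589e+01, -2.19677943e+01,  7.66699179e-02,
        1.71236275e-02, -1.77893270e-02]), 'tool_pos': array([ 0.47089344, -0.14667895,  0.14672255]), 'tool_rot': array([ 3.13861413e+00, -1.34023299e-03,  7.30057976e-01]), 'contact_force': array([-0.30695876,  0.12643086, -0.26090253]), 'torque': array([-0.08216732,  0.12291279, -0.01601592]), 'opening': 0.0915168770892252}
[243.22860588 216.39821306] [242.93709911 220.10230918]
```

View pics/side2.png

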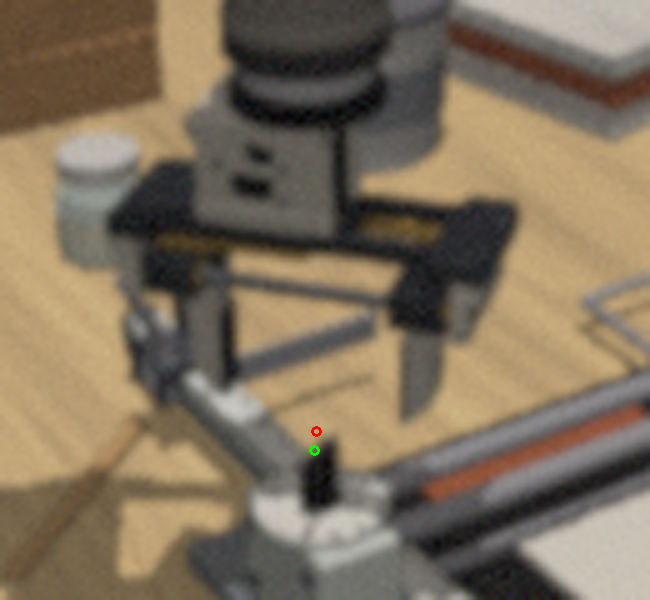

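View pics/top1.png

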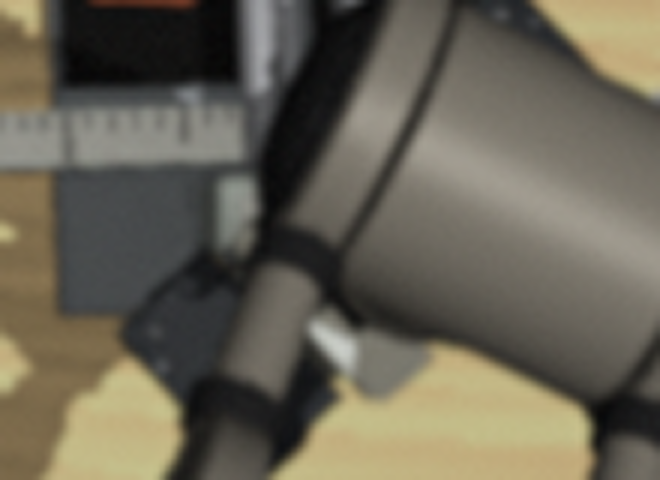

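Both views show the jaws straddling the bar with the TCP 11 mm above it (red at (243,216), bar top at (243,220) in the side picture). I go down slowly and close.

Call:
send_rows:
  series:
    - [0,0,0.01,0,0,0,0]
    - [0,0,0.01,0,0,0,0]
    - [0,0,0.01,0,0,0,0]
    - [0,0,0.007,0,0,0,0]
    - [0,0,0,0,0,0,0]

```text
time: 4.05
tool_pos: [0.4695, -0.1461, 0.1075]
tool_rot: [-3.141, 0.0, 0.729]
contact_force: [-0.6, 0.4, -0.4]
opening: 0.0918
```

Call:
send_rows:
  series:
    - [0,0,0,0,0,0,1]
    - [0,0,0,0,0,0,1]
    - [0,0,0,0,0,0,1]
    - [0,0,0,0,0,0,1]
    - [0,0,0,0,0,0,1]
  newtons: 15

```text
time: 4.47
tool_pos: [0.47, -0.1464, 0.1083]
tool_rot: [3.141, -0.0, 0.729]
contact_force: [-0.2, -0.4, 0.4]
opening: 0.0632
```

Call:
send_rows:
  series:
    - [0,0,0,0,0,0,1]
    - [0,0,0,0,0,0,1]
    - [0,0,0,0,0,0,1]

```text
time: 4.72
tool_pos: [0.4698, -0.1464, 0.108]
tool_rot: [3.142, -0.0, 0.729]
contact_force: [0.5, 0.5, -0.6]
opening: 0.0434
```

Call:
send_rows:
  series:
    - [0,0,0,0,0,0,1]
    - [0,0,0,0,0,0,1]
    - [0,0,0,0,0,0,1]
    - [0,0,0,0,0,0,1]
    - [0,0,0,0,0,0,1]

```text
time: 5.13
tool_pos: [0.4708, -0.1472, 0.108]
tool_rot: [3.139, -0.001, 0.729]
contact_force: [0.7, -1.9, -3.3]
opening: 0.0117
```

Call:
send_rows:
  series:
    - [0,0,0,0,0,0,1]
    - [0,0,0,0,0,0,1]
    - [0,0,0,0,0,0,1]

```text
time: 5.38
tool_pos: [0.4707, -0.1471, 0.108]
tool_rot: [3.139, -0.001, 0.729]
contact_force: [3.8, -3.9, -2.7]
opening: 0.0117
```

Call:
send_rows:
  series:
    - [0,0,0,0,0,0.1,1]
    - [0,0,0,0,0,0.1,1]
    - [0,0,0,0,0,0.1,1]
    - [0,0,0,0,0,0.1,1]
    - [0,0,0,0,0,0.1,1]

```text
time: 5.8
tool_pos: [0.4708, -0.1474, 0.1081]
tool_rot: [3.139, -0.002, 0.224]
contact_force: [3.8, -4.9, -4.1]
opening: 0.0114
```

Call:
send_rows:
  series:
    - [0,0,0,0,0,0.1,1]
    - [0,0,0,0,0,0.1,1]
    - [0,0,0,0,0,0,1]
    - [0,0,0,0,0,0,1]
    - [0,0,0,0,0,0,1]

```text
time: 6.22
tool_pos: [0.4709, -0.1475, 0.108]
tool_rot: [3.14, -0.002, 0.029]
contact_force: [3.2, -5.5, -4.3]
opening: 0.0115
```

Call:
send_rows:
  series:
    - [0,0,0,0,0,0,0]
    - [0,0,0,0,0,0,0]
    - [0,0,0,0,0,0,0]
    - [0,0,0,0,0,0,0]
    - [0,0,0,0,0,0,0]

```text
time: 6.63
tool_pos: [0.4696, -0.1461, 0.1079]
tool_rot: [-3.141, 0.0, 0.029]
contact_force: [-0.1, -0.2, 0.8]
opening: 0.0404
```

Call:
send_rows:
  series:
    - [0,0,-0.02,0,0,0,0]
    - [0,0,-0.02,0,0,0,0]
    - [0,0,-0.02,0,0,0,0]
    - [0,0,-0.02,0,0,0,0]
    - [0,0,-0.02,0,0,0,0]

```text
time: 7.05
tool_pos: [0.4696, -0.1461, 0.2089]
tool_rot: [-3.141, 0.0, 0.029]
contact_force: [0.5, 0.1, -0.2]
opening: 0.0738
```

Call:
send_rows:
  series:
    - [0.0041,-0.0346,0,0,0,0,0]
    - [0.0041,-0.0346,0,0,0,0,0]
    - [0.0041,-0.0346,0,0,0,0,0]
    - [0.0041,-0.0346,0,0,0,0,0]
    - [0.0041,-0.0346,0,0,0,0,0]

```text
time: 7.47
tool_pos: [0.485, 0.0288, 0.208]
tool_rot: [-3.141, -0.0, 0.028]
contact_force: [0.8, -0.7, 0.1]
opening: 0.0918
```

Call:
send_rows:
  series:
    - [0.0041,-0.0346,0,0,0,0,0]
    - [0.0041,-0.0346,0,0,0,0,0]
    - [0,0,0,0,0,-0.121,0]
    - [0,0,0,0,0,-0.121,0]
    - [0,0,0,0,0,-0.121,0]

```text
time: 7.88
tool_pos: [0.4911, 0.0976, 0.2078]
tool_rot: [-3.141, 0.001, 0.4]
contact_force: [-0.1, -0.4, 0.3]
opening: 0.0916
```

Call:
send_rows:
  series:
    - [0,0,0,0,0,-0.121,0]
    - [0,0,0,0,0,-0.121,0]
    - [0,0,0,0,0,-0.121,0]
    - [0,0,0,0,0,-0.121,0]
    - [0,0,0,0,0,-0.121,0]

```text
time: 8.3
tool_pos: [0.4913, 0.0967, 0.2079]
tool_rot: [-3.141, 0.0, 1.003]
contact_force: [-0.1, -0.3, -0.5]
opening: 0.0915
```

Call:
send_rows:
  series:
    - [0,0,0,0,0,-0.121,0]
    - [0,0,0,0,0,-0.121,0]
    - [0,0,0,0,0,-0.121,0]
    - [0,0,0,0,0,-0.121,0]
    - [0,0,0,0,0,-0.117,0]

```text
time: 8.72
tool_pos: [0.4913, 0.0967, 0.2079]
tool_rot: [-3.141, -0.0, 1.604]
contact_force: [-0.9, -0.5, 0.1]
opening: 0.0919
```

Call:
send_rows:
  series:
    - [0,0,0,0,0,0,0]
    - [0,0,0,0,0,0,0]

```text
time: 8.88
tool_pos: [0.4914, 0.0966, 0.2079]
tool_rot: [-3.141, -0.0, 1.594]
contact_force: [-0.8, -0.4, -0.1]
opening: 0.0915
```

```bash
python3 - <<'E'
from cell import *
from h import *
d=imaging.read_camera("top")
im=d["color"][195:250,170:330,::-1]
cv2.imwrite("pics/top3.png",cv2.resize(im,None,fx=5,fy=5,interpolation=cv2.INTER_CUBIC))
C=cloud(d)
m=(C[...,2]>.128)&(C[...,2]<.16); m[:220]=0;m[245:]=0;m[:,:295]=0;m[:,325:]=0
v,u=np.nonzero(m); P=atz(d,np.c_[u,v],0.1355)[:,:2]
print(cv2.minAreaRect((P*1000).astype(np.float32)))
w,V=np.linalg.eigh(np.cov(P.T)); a=V[:,1]; a=a*np.sign(a[0]); print("axis yaw",np.arctan2(a[1],a[0]))
d=imaging.read_camera("side")
im=d["color"][120:240,170:300,::-1]
cv2.imwrite("pics/side3.png",cv2.resize(im,None,fx=5,fy=5,interpolation=cv2.INTER_CUBIC))
E
```

```text
((470.7577209472656, -146.08343505859375), (12.073579788208008, 35.89059829711914), 89.25263977050781)
axis yaw 0.05736160224536666
```

View pics/top3.png

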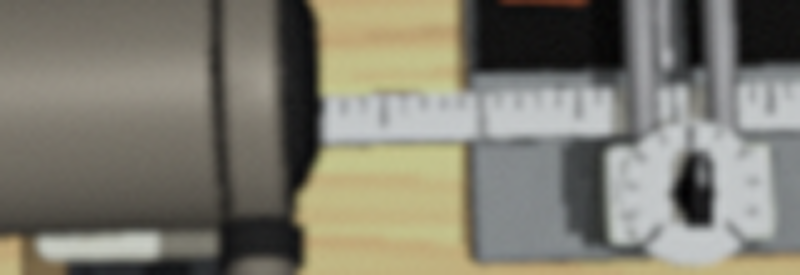

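View pics/side3.png

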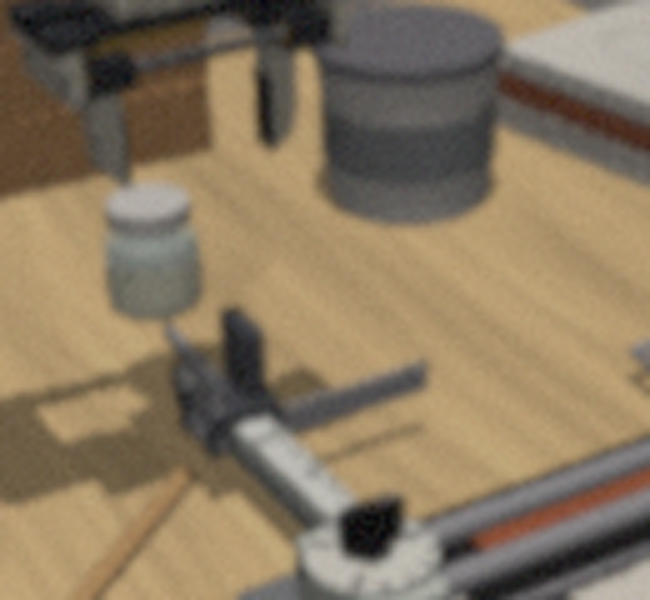

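The top view shows the dial's pointer line along the cutter's x (bar yaw between about 0.01 and 0.06, target 0.027). The side view shows the jaws above fin and paddle, ready to descend and straddle them.

Call:
send_rows:
  series:
    - [0,0,0.02,0,0,0,0]
    - [0,0,0.02,0,0,0,0]
    - [0,0,0.02,0,0,0,0]
    - [0,0,0.01,0,0,0,0]
    - [0,0,0,0,0,0,0]

```text
time: 9.4
tool_pos: [0.4899, 0.0965, 0.1357]
tool_rot: [-3.137, 0.0, 1.596]
contact_force: [-0.5, 0.1, 0.4]
opening: 0.0915
```

```bash
python3 - <<'E'
from cell import *
from h import *
d=imaging.read_camera("side"); o=observe(); print(o["tool_pos"])
im=cv2.resize(d["color"][120:230,170:290,::-1],None,fx=5,fy=5,interpolation=cv2.INTER_CUBIC)
x,y,z=o["tool_pos"]
for dx in(-.046,0,.046):
    p=proj(d,[[x+dx,y,z]])[0]; cv2.circle(im,(int((p[0]-170)*5),int((p[1]-120)*5)),4,(0,0,255),2)
cv2.imwrite("pics/side4.png",im)
E
```

```text
[0.49087487 0.09652983 0.13710151]
```

View pics/side4.png

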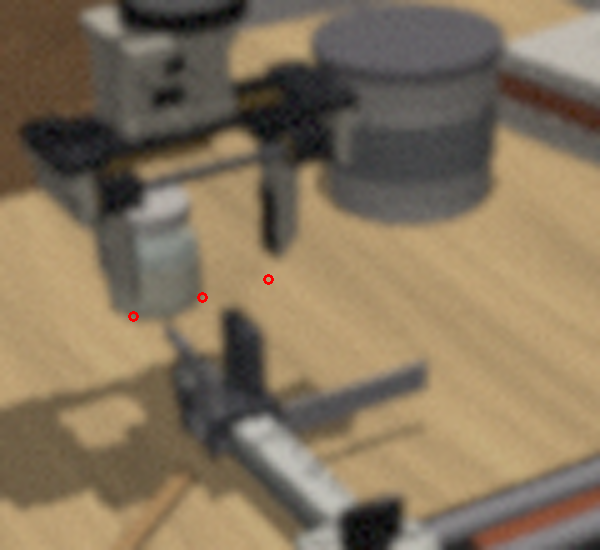

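Call:
send_rows:
  series:
    - [0,0,0.015,0,0,0,0]
    - [0,0,0.015,0,0,0,0]
    - [0,0,0.015,0,0,0,0]
    - [0,0,0.01,0,0,0,0]
    - [0,0,0,0,0,0,0]

```text
time: 9.87
tool_pos: [0.4909, 0.0965, 0.082]
tool_rot: [-3.139, -0.0, 1.597]
contact_force: [-0.5, 0.1, -1.0]
opening: 0.0917
```

```bash
python3 - <<'E'
from cell import *
from h import *
d=imaging.read_camera("side"); o=observe(); print(o["tool_pos"],o["contact_force"])
im=cv2.resize(d["color"][140:230,180:290,::-1],None,fx=6,fy=6,interpolation=cv2.INTER_CUBIC)
cv2.imwrite("pics/side5.png",im)
E
```

```text
[0.49147444 0.09657091 0.08292323] [-0.33101686  0.13452666 -0.30760379]
```

View pics/side5.png

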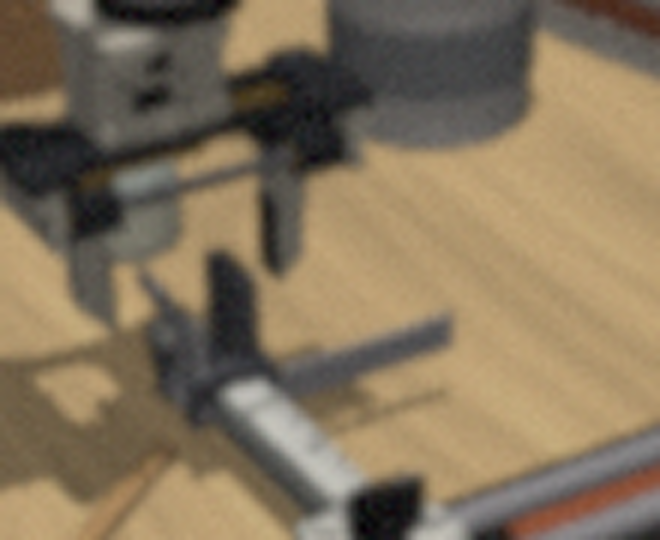

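The side view shows the jaws outside the paddle (tip at (110,325)) and the fin (tip at (280,272)), both clear. I go 8 mm lower and close gently with 3 N.

Call:
send_rows:
  series:
    - [0,0,0.004,0,0,0,0]
    - [0,0,0.004,0,0,0,0.2]
    - [0,0,0,0,0,0,0.27]
    - [0,0,0,0,0,0,0.27]
    - [0,0,0,0,0,0,0.27]
  newtons: 3

```text
time: 10.33
tool_pos: [0.4918, 0.0966, 0.0752]
tool_rot: [3.141, -0.0, 1.598]
contact_force: [0.7, -0.2, 0.3]
opening: 0.0702
```

Call:
send_rows:
  series:
    - [0,0,0,0,0,0,0.27]
    - [0,0,0,0,0,0,0.27]

```text
time: 10.5
tool_pos: [0.4917, 0.0966, 0.0751]
tool_rot: [3.141, -0.0, 1.598]
contact_force: [-0.7, -0.2, -0.2]
opening: 0.0673
```

```bash
python3 - <<'E'
from cell import *
from h import *
d=imaging.read_camera("side"); o=observe(); print(o["tool_pos"],o["contact_force"],o["opening"])
im=cv2.resize(d["color"][140:230,180:290,::-1],None,fx=6,fy=6,interpolation=cv2.INTER_CUBIC)
cv2.imwrite("pics/side6.png",im)
E
```

```text
[0.49166559 0.09657835 0.07511204] [-1.41857415  0.40049017 -0.50451029] 0.06740179701973203
```

View pics/side6.png

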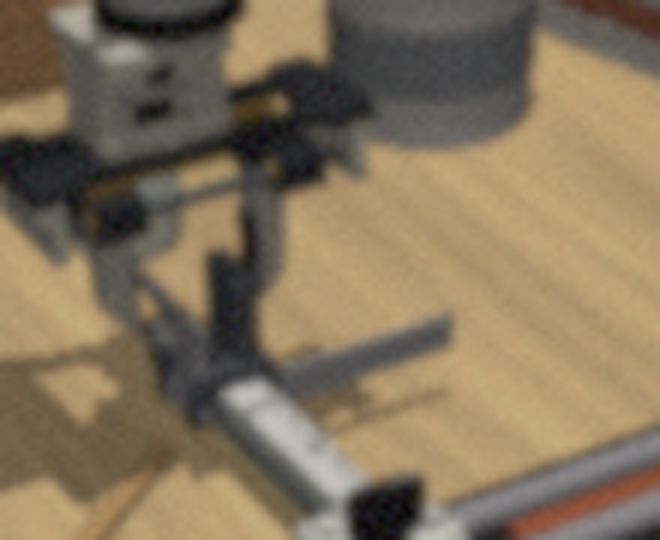

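Call:
send_rows:
  series:
    - [0,0,0,0,0,0,0.4]
    - [0,0,0,0,0,0,0.4]
    - [0,0,0,0,0,0,0.4]
    - [0,0,0,0,0,0,0.4]
  newtons: 3

```text
time: 10.88
tool_pos: [0.4931, 0.0966, 0.0751]
tool_rot: [3.138, -0.0, 1.598]
contact_force: [5.7, -0.3, -3.6]
opening: 0.0571
```

```bash
python3 - <<'E'
from cell import *
from h import *
d=imaging.read_camera("side"); o=observe(); print(o["tool_pos"],o["contact_force"],o["opening"])
im=cv2.resize(d["color"][140:230,180:290,::-1],None,fx=6,fy=6,interpolation=cv2.INTER_CUBIC)
cv2.imwrite("pics/side7.png",im)
E
```

```text
[0.49315009 0.09660293 0.07511051] [ 5.5386093   0.04367244 -2.96568205] 0.05704490369809683
```

View pics/side7.png

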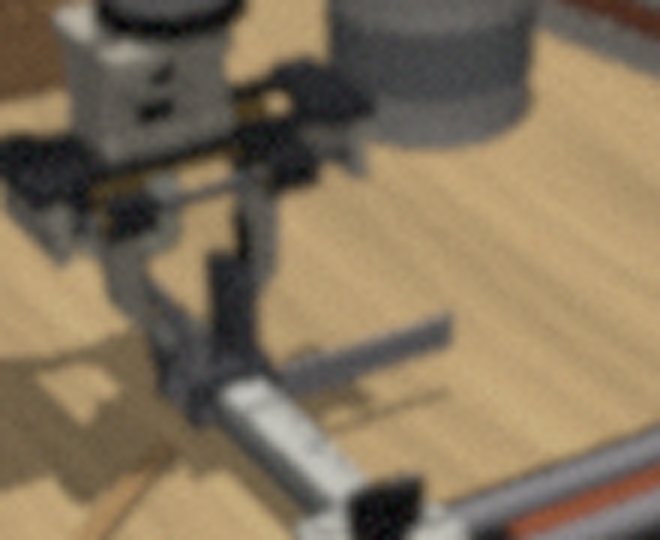

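Fin contact: the force on the tool is +5.5 N in x and the tool was pushed 1.5 mm. I shift +x to balance it.

Call:
send_rows:
  series:
    - [0,0.0015,0,0,0,0,0.4]
    - [0,0,0,0,0,0,0.4]
    - [0,0,0,0,0,0,0.4]

```text
time: 11.18
tool_pos: [0.4932, 0.0966, 0.075]
tool_rot: [3.141, -0.0, 1.598]
contact_force: [1.5, 0.5, 0.1]
opening: 0.0573
```

Call:
send_rows:
  series:
    - [0,0,0,0,0,0,0.4]
    - [-0.002,0,0,0,0,0,0.4]
    - [-0.004,0,0,0,0,0,0.4]
    - [-0.004,0,0,0,0,0,0.4]
    - [-0.004,0,0,0,0,0,0.4]
  newtons: 4

```text
time: 11.6
tool_pos: [0.4936, 0.0823, 0.075]
tool_rot: [3.141, -0.0, 1.598]
contact_force: [1.6, 1.5, -0.4]
opening: 0.0568
```

```bash
python3 - <<'E'
from cell import *
from h import *
d=imaging.read_camera("side"); o=observe(); print(o["tool_pos"],o["contact_force"],o["opening"])
im=cv2.resize(d["color"][140:230,180:290,::-1],None,fx=6,fy=6,interpolation=cv2.INTER_CUBIC)
cv2.imwrite("pics/side8.png",im)
d=imaging.read_camera("top")
im=cv2.resize(d["color"][195:250,170:300,::-1],None,fx=6,fy=6,interpolation=cv2.INTER_CUBIC)
cv2.imwrite("pics/top8.png",im)
E
```

```text
[0.49358432 0.08159148 0.07497122] [1.72488542 0.4331936  0.52541326] 0.05688245128049499
```

View pics/side8.png

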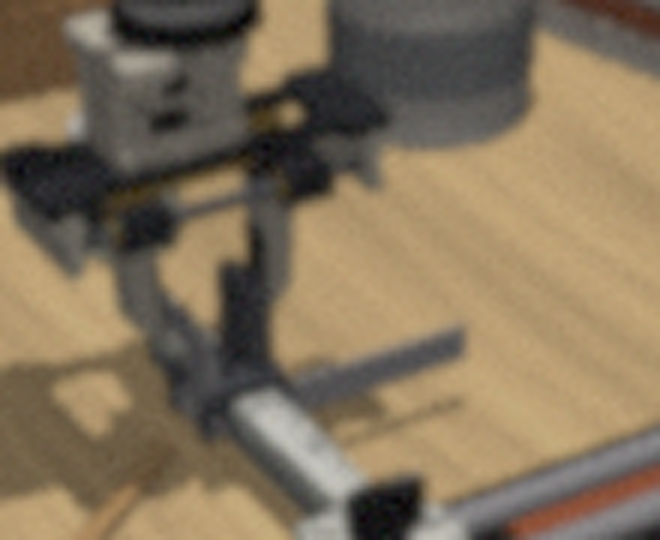

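View pics/top8.png

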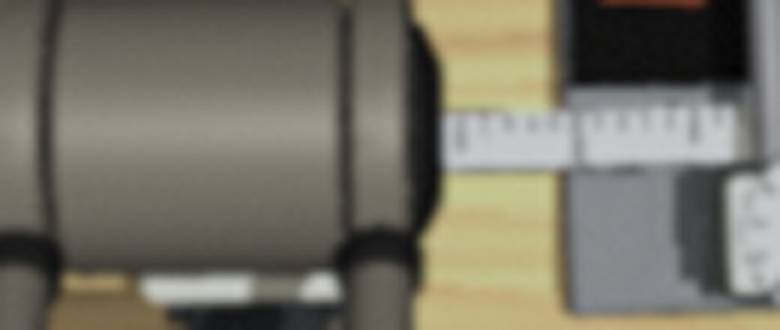

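The stop follows the fingers: the tile-leg tip moved from about (255,192) to (257.5,195). I continue.

Call:
send_rows:
  series:
    - [-0.005,0,0,0,0,0,0.4]
    - [-0.005,0,0,0,0,0,0.4]
    - [-0.005,0,0,0,0,0,0.4]
    - [-0.005,0,0,0,0,0,0.4]
    - [-0.005,0,0,0,0,0,0.4]

```text
time: 12.12
tool_pos: [0.4942, 0.0571, 0.075]
tool_rot: [3.141, -0.0, 1.598]
contact_force: [2.2, 1.4, -1.1]
opening: 0.0576
```

Call:
send_rows:
  series:
    - [-0.005,0,0,0,0,0,0.4]
    - [-0.005,0,0,0,0,0,0.4]
    - [-0.003,0,0,0,0,0,0.4]
    - [0,0,0,0,0,0,0.4]

```text
time: 12.45
tool_pos: [0.4946, 0.0437, 0.075]
tool_rot: [3.141, 0.001, 1.597]
contact_force: [2.9, 0.3, -0.3]
opening: 0.0569
```

```bash
python3 - <<'E'
from cell import *
from h import *
d=imaging.read_camera("side"); o=observe(); print(o["tool_pos"],o["contact_force"],o["opening"])
np.savez("side9.npz",**{k:np.array(v) for k,v in d.items()})
im=cv2.resize(d["color"][150:240,190:300,::-1],None,fx=7,fy=7,interpolation=cv2.INTER_CUBIC)
cv2.imwrite("pics/side9.png",im)
d=imaging.read_camera("top")
np.savez("top9.npz",**{k:np.array(v) for k,v in d.items()})
im=cv2.resize(d["color"][180:250,190:320,::-1],None,fx=6,fy=6,interpolation=cv2.INTER_CUBIC)
cv2.imwrite("pics/top9.png",im)
E
```

```text
[0.49457878 0.04392811 0.07497684] [ 2.97657259 -0.57329305  0.54575301] 0.0572454128149434
```

View pics/side9.png

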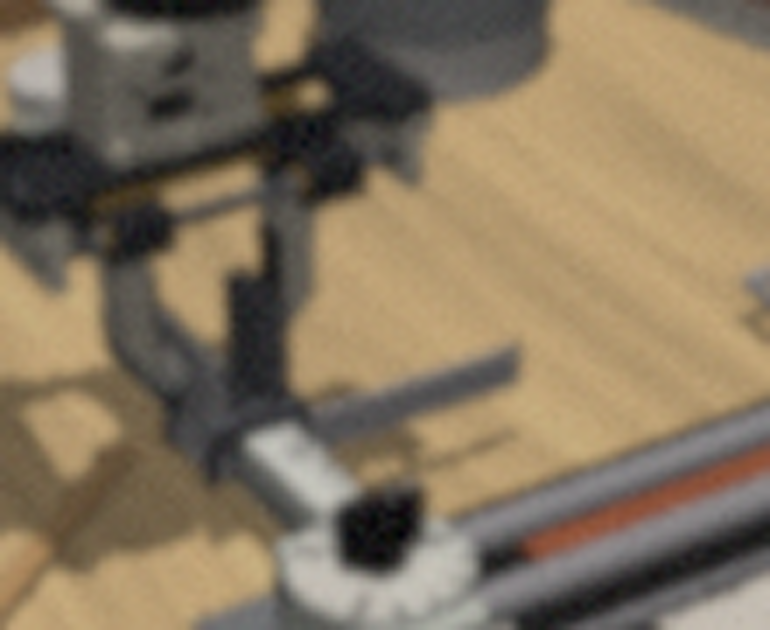

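View pics/top9.png

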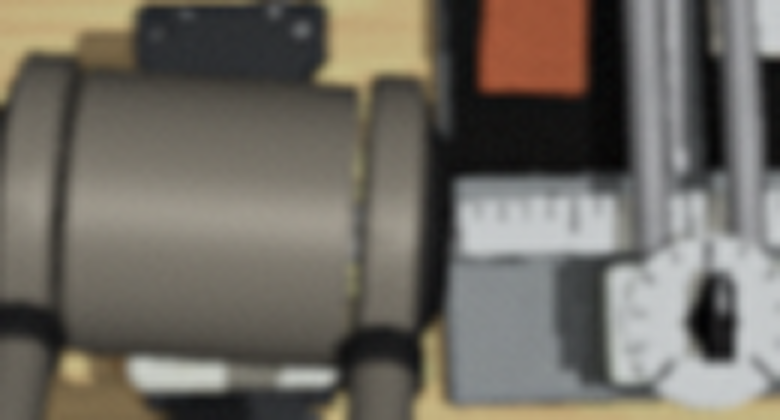

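```bash
python3 - <<'E'
from h import *
for n,(u0,u1,v0,v1) in {"side0":(212,258,180,225),"side9":(215,268,190,235)}.items():
    c=load(n+".npz")["color"][v0:v1,u0:u1,::-1]
    g=cv2.resize(c,None,fx=14,fy=14,interpolation=cv2.INTER_CUBIC).astype(float)
    g=np.clip(g*1.3,0,255).astype(np.uint8)
    for u in range(u0,u1,5): cv2.putText(g,str(u),(int((u+.5-u0)*14)-8,8),0,.32,(0,0,255)); cv2.line(g,(int((u+.5-u0)*14),10),(int((u+.5-u0)*14),16),(0,0,255))
    for v in range(v0,v1,5): cv2.putText(g,str(v),(0,int((v+.5-v0)*14)),0,.32,(0,0,255)); cv2.line(g,(22,int((v+.5-v0)*14)),(28,int((v+.5-v0)*14)),(0,0,255))
    cv2.imwrite(f"pics/z_{n}.png",g)
# predicted tick positions in side image
d=load("side9.npz"); s0=np.array([.5258,-.1454]);yw=.0267;R=np.array([[np.cos(yw),-np.sin(yw)],[np.sin(yw),np.cos(yw)]])
for t in (60,80,100,120,130,140,150,160,170,200,220):
    for x in(0,-.024):
        P=np.r_[s0+R@[x,t/1000],.054]; print(t,x,np.round(proj(d,[P])[0],1),end="  ")
    print()
E
```

```text
60 0 [249.8 227.7]  60 -0.024 [242.6 230.4]  
80 0 [246.2 224.3]  80 -0.024 [239.1 226.9]  
100 0 [242.7 221. ]  100 -0.024 [235.6 223.6]  
120 0 [239.3 217.8]  120 -0.024 [232.3 220.3]  
130 0 [237.6 216.3]  130 -0.024 [230.6 218.7]  
140 0 [235.9 214.7]  140 -0.024 [229.  217.2]  
150 0 [234.3 213.2]  150 -0.024 [227.4 215.6]  
160 0 [232.7 211.7]  160 -0.024 [225.8 214.1]  
170 0 [231.1 210.2]  170 -0.024 [224.2 212.5]  
200 0 [226.4 205.8]  200 -0.024 [219.7 208.1]  
220 0 [223.4 203. ]  220 -0.024 [216.7 205.2]
```

View pics/z_side9.png

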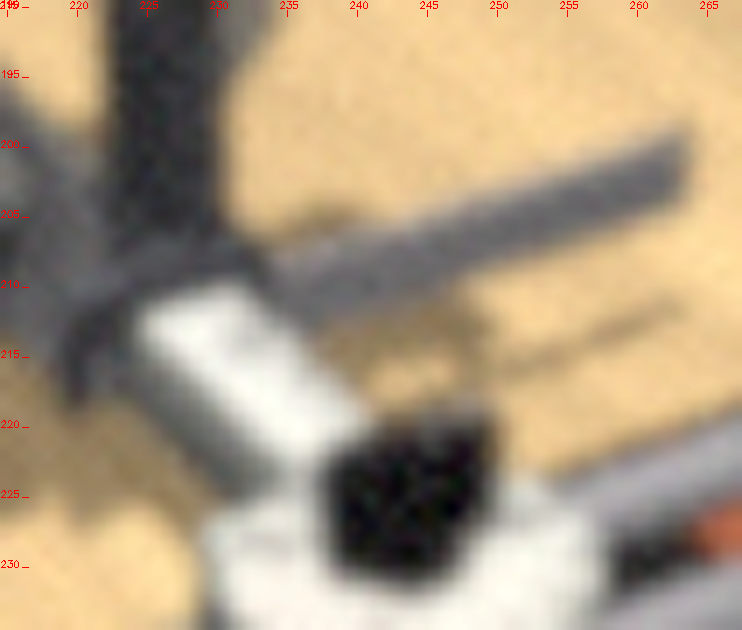

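View pics/z_side0.png

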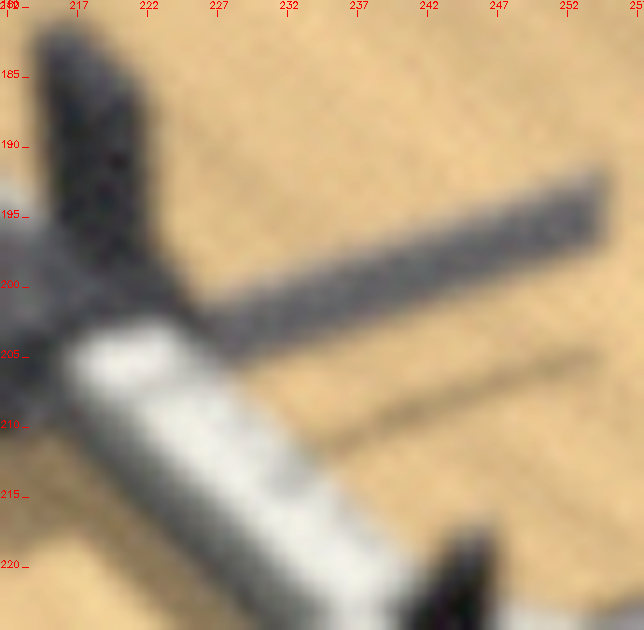

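In the side view the stop's face meets the bar's bed-side edge at (231.5,209.7), which is about 168 mm. The long 150 tick shows just ahead at about (234,213). There are 18 mm to go.

Call:
send_rows:
  series:
    - [-0.004,0.0003,0,0,0,0,0.4]
    - [-0.004,0.0003,0,0,0,0,0.4]
    - [-0.004,0,0,0,0,0,0.4]
    - [-0.004,0,0,0,0,0,0.4]
    - [-0.002,0,0,0,0,0,0.4]

```text
time: 12.97
tool_pos: [0.4951, 0.0262, 0.0749]
tool_rot: [-3.141, -0.0, 1.598]
contact_force: [-1.7, 1.4, 3.5]
opening: 0.0572
```

Call:
send_rows:
  series:
    - [0,0,0,0,0,0,0.4]
    - [0,0,0,0,0,0,0.4]
    - [0,0,0,0,0,0,0.4]
    - [0,0,0,0,0,0,0.4]

```text
time: 13.3
tool_pos: [0.4951, 0.0265, 0.0749]
tool_rot: [-3.141, 0.0, 1.598]
contact_force: [-2.7, -0.8, 3.1]
opening: 0.0571
```

```bash
python3 - <<'E'
from cell import *
from h import *
o=observe(); print(o["tool_pos"],o["contact_force"],o["opening"])
acc=[]
for i in range(4):
    d=imaging.read_camera("side"); acc.append(d["color"].astype(float)); 
d["color"]=np.mean(acc,0).astype(np.uint8)
np.savez("side10.npz",**{k:np.array(v) for k,v in d.items()})
u0,u1,v0,v1=218,272,192,235
g=cv2.resize(d["color"][v0:v1,u0:u1,::-1],None,fx=14,fy=14,interpolation=cv2.INTER_CUBIC).astype(float)
g=np.clip(g*1.3,0,255).astype(np.uint8)
for u in range(u0,u1,5): cv2.putText(g,str(u),(int((u+.5-u0)*14)-8,8),0,.32,(0,0,255)); cv2.line(g,(int((u+.5-u0)*14),10),(int((u+.5-u0)*14),16),(0,0,255))
for v in range(v0,v1,5): cv2.putText(g,str(v),(0,int((v+.5-v0)*14)),0,.32,(0,0,255)); cv2.line(g,(22,int((v+.5-v0)*14)),(28,int((v+.5-v0)*14)),(0,0,255))
cv2.imwrite("pics/z_side10.png",g)
g=cv2.resize(d["color"][150:240,190:300,::-1],None,fx=7,fy=7,interpolation=cv2.INTER_CUBIC)
cv2.imwrite("pics/side10.png",g)
E
```

```text
[0.49513635 0.02654943 0.07485411] [-2.7077294  -0.77063494  3.14800597] 0.05705119839995073
```

View pics/z_side10.png

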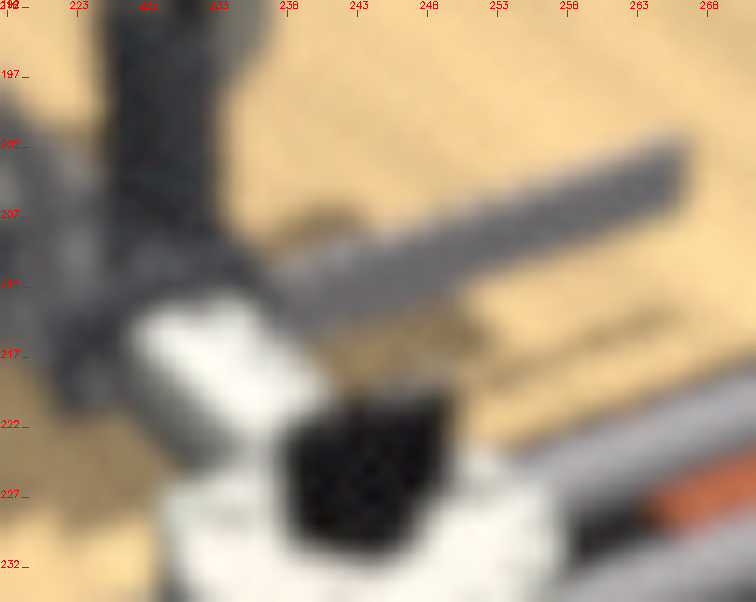

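View pics/side10.png

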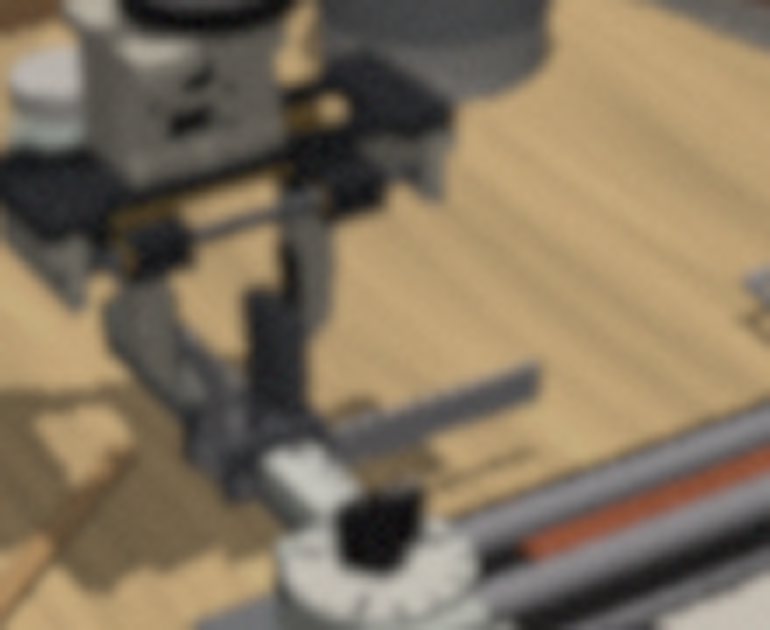

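```bash
python3 - <<'E'
from h import *
s0=np.array([.5258,-.1454]);yw=.0267;R=np.array([[np.cos(yw),-np.sin(yw)],[np.sin(yw),np.cos(yw)]])
def prof(n,lo,hi):
    d=load(n); g=cv2.cvtColor(d["color"],cv2.COLOR_RGB2GRAY).astype(np.float32)
    ts=np.arange(lo,hi,.5); res=[]
    for x in (-.005,-.008,-.011,-.014,-.017,-.020):
        P=np.array([np.r_[s0+R@[x,t/1000],.054] for t in ts]); uv=proj(d,P).astype(np.float32)
        p=cv2.remap(g,uv[:,0].reshape(-1,1),uv[:,1].reshape(-1,1),cv2.INTER_CUBIC)[:,0]
        p=np.convolve(p,np.ones(3)/3,'same')[2:-2]; t2=ts[2:-2]
        mid=(np.percentile(p,95)+np.percentile(p,5))/2
        i=np.nonzero(p>mid)[0].max(); res.append(t2[i])
    print(n,res)
prof("side0.npz",195,245); prof("side9.npz",140,190); prof("side10.npz",125,172)
# top: same on side top0
E
```

```text
side0.npz [np.float64(223.5), np.float64(224.0), np.float64(224.0), np.float64(224.5), np.float64(224.0), np.float64(223.0)]
side9.npz [np.float64(172.0), np.float64(172.0), np.float64(172.0), np.float64(172.0), np.float64(171.5), np.float64(171.0)]
side10.npz [np.float64(151.5), np.float64(150.5), np.float64(152.5), np.float64(154.0), np.float64(154.0), np.float64(153.0)]
```

```bash
python3 - <<'E'
from h import *
s0=np.array([.5258,-.1454]);yw=.0267;R=np.array([[np.cos(yw),-np.sin(yw)],[np.sin(yw),np.cos(yw)]])
def prof(n,lo,hi,xs):
    d=load(n); g=cv2.cvtColor(d["color"],cv2.COLOR_RGB2GRAY).astype(np.float32)
    ts=np.arange(lo,hi,2.); a=0
    for x in xs:
        P=np.array([np.r_[s0+R@[x,t/1000],.054] for t in ts]); uv=proj(d,P).astype(np.float32)
        a=a+cv2.remap(g,uv[:,0].reshape(-1,1),uv[:,1].reshape(-1,1),cv2.INTER_CUBIC)[:,0]/len(xs)
    print(n,xs,[(int(t),int(v)) for t,v in zip(ts,a)])
prof("side0.npz",90,230,(-.007,-.009,-.011)); prof("side0.npz",190,230,(-.016,-.018,-.020))
prof("side10.npz",126,160,(-.007,-.009,-.011)); prof("side10.npz",126,160,(-.016,-.018,-.02))
prof("top0.npz",90,230,(-.007,-.009,-.011));prof("top0.npz",190,230,(-.016,-.018,-.02));prof("top0.npz",190,230,(.02,.04,.06))
E
```

```text
side0.npz (-0.007, -0.009, -0.011) [(90, 30), (92, 40), (94, 58), (96, 77), (98, 98), (100, 120), (102, 139), (104, 154), (106, 164), (108, 172), (110, 177), (112, 179), (114, 178), (116, 177), (118, 177), (120, 177), (122, 176), (124, 175), (126, 173), (128, 172), (130, 173), (132, 174), (134, 177), (136, 178), (138, 177), (140, 175), (142, 170), (144, 163), (146, 157), (148, 154), (150, 153), (152, 155), (154, 159), (156, 165), (158, 170), (160, 172), (162, 173), (164, 173), (166, 175), (168, 175), (170, 174), (172, 173), (174, 173), (176, 173), (178, 174), (180, 176), (182, 179), (184, 178), (186, 175), (188, 174), (190, 172), (192, 168), (194, 163), (196, 158), (198, 155), (200, 154), (202, 157), (204, 162), (206, 168), (208, 174), (210, 178), (212, 178), (214, 176), (216, 170), (218, 159), (220, 146), (222, 133), (224, 118), (226, 100), (228, 83)]
side0.npz (-0.016, -0.018, -0.02) [(190, 171), (192, 167), (194, 161), (196, 156), (198, 153), (200, 154), (202, 158), (204, 164), (206, 170), (208, 174), (210, 177), (212, 179), (214, 177), (216, 171), (218, 161), (220, 148), (222, 13
[... 1221 characters left out ...]
2, 154), (204, 171), (206, 178), (208, 176), (210, 175), (212, 178), (214, 181), (216, 178), (218, 164), (220, 141), (222, 106), (224, 66), (226, 42), (228, 38)]
top0.npz (-0.016, -0.018, -0.02) [(190, 180), (192, 180), (194, 179), (196, 168), (198, 150), (200, 142), (202, 155), (204, 171), (206, 180), (208, 182), (210, 181), (212, 181), (214, 183), (216, 183), (218, 175), (220, 158), (222, 121), (224, 83), (226, 62), (228, 62)]
top0.npz (0.02, 0.04, 0.06) [(190, 161), (192, 161), (194, 161), (196, 161), (198, 161), (200, 161), (202, 161), (204, 160), (206, 160), (208, 160), (210, 159), (212, 159), (214, 159), (216, 158), (218, 150), (220, 139), (222, 132), (224, 126), (226, 110), (228, 97)]
```

The side camera's own ticks read 150 and 199.5, so its calibration is good. Edge profiles put the face at about 151–152 mm. I nudge −1.5 mm and dwell, still gripping lightly.

Call:
send_rows:
  series:
    - [-0.0015,-0.0003,0,0,0,0,0.4]
    - [0,0,0,0,0,0,0.4]
    - [0,0,0,0,0,0,0.4]
    - [0,0,0,0,0,0,0.4]
    - [0,0,0,0,0,0,0.4]

```text
time: 13.92
tool_pos: [0.4952, 0.0253, 0.0748]
tool_rot: [-3.141, -0.0, 1.598]
contact_force: [-1.7, 1.4, 2.4]
opening: 0.0566
```

Call:
send_rows:
  series:
    - [0,0,0,0,0,0,0.4]
    - [0,0,0,0,0,0,0.4]
    - [0,0,0,0,0,0,0.4]

```text
time: 14.17
tool_pos: [0.4952, 0.0252, 0.0748]
tool_rot: [-3.141, -0.0, 1.598]
contact_force: [-2.0, 1.5, 1.9]
opening: 0.0573
```

```bash
cat > meas.py <<'E'
from cell import *
from h import *
import sys
def run(tag):
    o=observe(); print(o["tool_pos"],o["contact_force"],o["opening"],o["time"])
    acc=[]
    for i in range(3):
        d=imaging.read_camera("side"); acc.append(d["color"].astype(float))
    d["color"]=np.mean(acc,0).astype(np.uint8)
    g=cv2.resize(d["color"][150:240,190:300,::-1],None,fx=7,fy=7,interpolation=cv2.INTER_CUBIC)
    cv2.imwrite(f"pics/m_{tag}.png",g)
    s0=np.array([.5258,-.1454]);yw=.0267;R=np.array([[np.cos(yw),-np.sin(yw)],[np.sin(yw),np.cos(yw)]])
    g=cv2.cvtColor(d["color"],cv2.COLOR_RGB2GRAY).astype(np.float32)
    ts=np.arange(130,165,.5)
    for xs in ((-.007,-.009,-.011),(-.016,-.018,-.02)):
        a=0
        for x in xs:
            P=np.array([np.r_[s0+R@[x,t/1000],.054] for t in ts]); uv=proj(d,P).astype(np.float32)
            a=a+cv2.remap(g,uv[:,0].reshape(-1,1),uv[:,1].reshape(-1,1),cv2.INTER_CUBIC)[:,0]/len(xs)
        print(xs[1],"cross145",ts[np.nonzero(a>145)[0].max()])
run(sys.argv[1])
E
python3 meas.py a
```

```text
[0.49520673 0.02520466 0.0748232 ] [-1.9829339   1.50270519  1.86132354] 0.057292557577559425 14.1667
-0.009 cross145 147.5
-0.018 cross145 149.5
```

View pics/m_a.png

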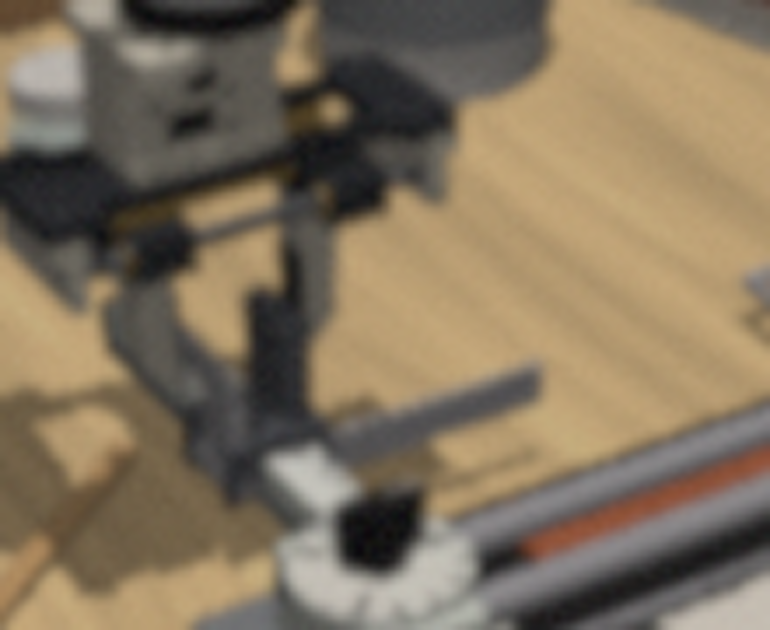

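The face now reads about 150 mm with the lever still leaning open. Next I squeeze, shifting the tool +y (cutter +x) by half of each closing step.

Call:
send_rows:
  series:
    - [0,0.001,0,0,0,0,0.41]
    - [0,0.0015,0,0,0,0,0.44]
    - [0,0.0015,0,0,0,0,0.47]
    - [0,0.0015,0,0,0,0,0.5]
    - [0,0.0005,0,0,0,0,0.51]
  newtons: 20

```text
time: 14.73
tool_pos: [0.5009, 0.0252, 0.0748]
tool_rot: [-3.14, -0.0, 1.598]
contact_force: [-5.1, -0.9, 4.2]
opening: 0.0452
```

```bash
python3 meas.py b
```

```text
[0.50088891 0.02521703 0.07478367] [-5.08419315 -0.91442261  4.15977301] 0.04521811278041166 14.7333
-0.009 cross145 147.5
-0.018 cross145 149.5
```

View pics/m_b.png

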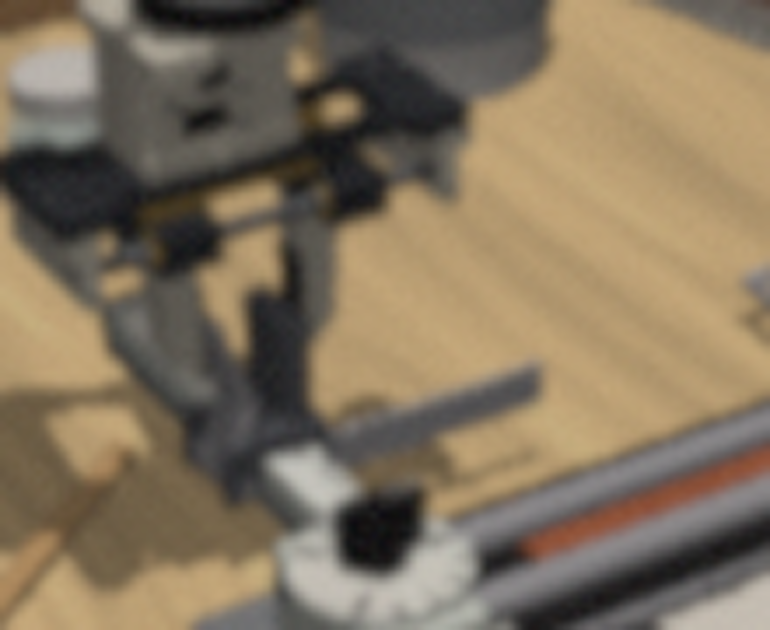

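The lever is closing, the finger is still on the fin's back, and the stop reads unchanged. I continue.

Call:
send_rows:
  series:
    - [0,0.0013,0,0,0,0,0.54]
    - [0,0.0014,0,0,0,0,0.57]
    - [0,0.0014,0,0,0,0,0.6]
    - [0,0.0014,0,0,0,0,0.63]
    - [0,0.0005,0,0,0,0,0.64]
  newtons: 25

```text
time: 15.3
tool_pos: [0.5075, 0.0254, 0.0749]
tool_rot: [3.141, -0.0, 1.598]
contact_force: [-4.3, -0.1, 3.8]
opening: 0.0336
```

```bash
python3 meas.py c
```

```text
[0.50749386 0.02544361 0.07489041] [-4.28157143 -0.10224717  3.77786573] 0.033570519449488107 15.3
-0.009 cross145 147.5
-0.018 cross145 149.5
```

Call:
send_rows:
  series:
    - [0,0.001,0,0,0,0,0.67]
    - [0,0.001,0,0,0,0,0.7]
    - [0,0.0012,0,0,0,0,0.73]
    - [0,0.0013,0,0,0,0,0.8]
    - [0,0,0,0,0,0,1]
  newtons: 30

```text
time: 15.87
tool_pos: [0.5124, 0.0256, 0.0745]
tool_rot: [3.141, -0.0, 1.598]
contact_force: [-0.6, 0.4, -5.9]
opening: 0.0222
```

Call:
send_rows:
  series:
    - [0,0,0,0,0,0,1]
    - [0,0,0,0,0,0,1]
    - [0,0,0,0,0,0,1]
  newtons: 30

```text
time: 16.12
tool_pos: [0.5123, 0.0256, 0.0745]
tool_rot: [3.141, -0.0, 1.598]
contact_force: [3.2, 0.3, -9.5]
opening: 0.0219
```

```bash
python3 meas.py d
```

```text
[0.51234296 0.02561019 0.0745458 ] [ 3.19759665  0.28340551 -9.46727623] 0.02194153504294893 16.1167
-0.009 cross145 147.5
-0.018 cross145 149.5
```

View pics/m_d.png

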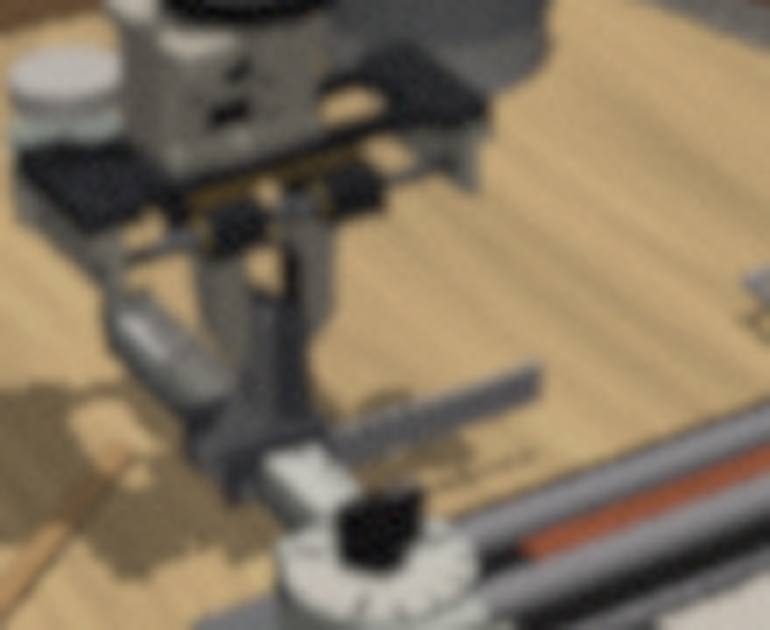

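Call:
send_rows:
  series:
    - [0,0,0,0,0,0,1]
    - [0,0,0,0,0,0,1]
    - [0,0,0,0,0,0,1]
    - [0,0,0,0,0,0,1]

```text
time: 16.6
tool_pos: [0.5123, 0.0256, 0.0746]
tool_rot: [3.141, -0.0, 1.598]
contact_force: [4.6, -0.3, -13.0]
opening: 0.0221
```

```bash
python3 - <<'E'
from cell import *
from h import *
o=observe(); print(o["tool_pos"],o["contact_force"],o["opening"],o["time"])
d=imaging.read_camera("top")
cv2.imwrite("pics/fin_top.png",cv2.resize(d["color"][130:290,150:350,::-1],None,fx=4,fy=3.75,interpolation=cv2.INTER_CUBIC))
C=cloud(d)
m=(C[...,2]>.128)&(C[...,2]<.16); m[:220]=0;m[245:]=0;m[:,:295]=0;m[:,325:]=0
v,u=np.nonzero(m); P=atz(d,np.c_[u,v],0.1355)[:,:2]
print(cv2.minAreaRect((P*1000).astype(np.float32)))
E
```

```text
[0.51232701 0.02561436 0.07458195] [  4.61996193  -0.27132619 -13.03499603] 0.02205660096431561 16.6
((470.7577209472656, -146.08343505859375), (12.073579788208008, 35.89059829711914), 89.25263977050781)
```

View pics/fin_top.png

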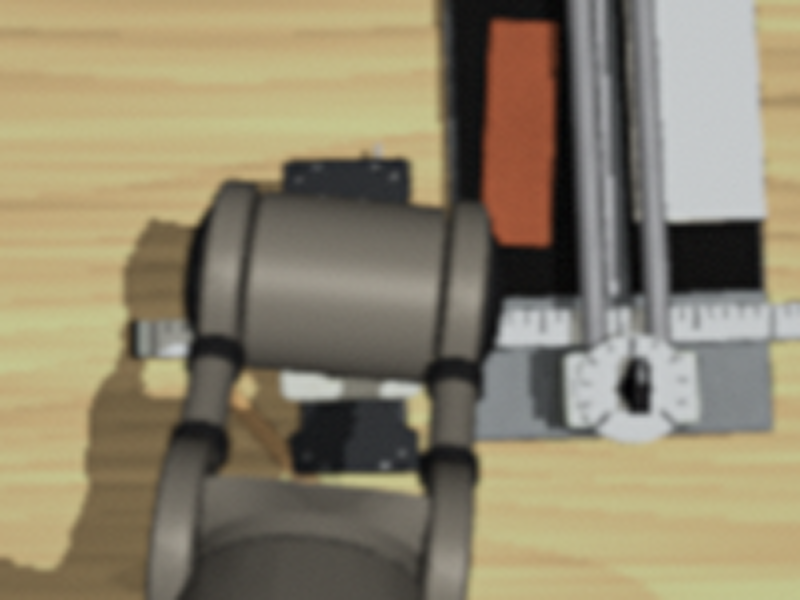

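The final top view shows the dial's pointer line along x, with the tile and the strip where they were. The z force is still building slowly, so I check that it settles.

Call:
send_rows:
  series:
    - [0,0,0,0,0,0,1]
    - [0,0,0,0,0,0,1]
    - [0,0,0,0,0,0,1]
    - [0,0,0,0,0,0,1]
    - [0,0,0,0,0,0,1]

```text
time: 17.07
tool_pos: [0.5123, 0.0256, 0.0746]
tool_rot: [3.141, -0.0, 1.598]
contact_force: [5.2, 0.1, -13.8]
opening: 0.022
```

Call:
send_rows:
  series:
    - [0,0,0,0,0,0,1]
    - [0,0,0,0,0,0,1]
    - [0,0,0,0,0,0,1]
    - [0,0,0,0,0,0,1]
    - [0,0,0,0,0,0,1]

```text
time: 17.48
tool_pos: [0.5123, 0.0256, 0.0746]
tool_rot: [3.141, -0.0, 1.598]
contact_force: [6.4, 1.0, -14.3]
opening: 0.0223
```

```bash
python3 meas.py e
```

```text
[0.51232561 0.02562218 0.07457971] [  6.41123645   0.96113429 -14.28514306] 0.022281429367151336 17.4833
-0.009 cross145 147.5
-0.018 cross145 149.5
```

```bash
python3 -c "
from cell import workorder
print(workorder.hand_in())"
```

```text
the job is handed in; nothing more can be done
None
```

The tile cutter is set up and the job is handed in at about 17.5 s of the 50 s. It was handed in with lever and fin still held at a 30 N grip. The hand-in gave no verdict, so these are my own last checks:

- **Dial:** I turned it clockwise by about 0.70 rad to the 10 mm mark. The tool yaw ended at 0.029 rad against a target of 0.027. Later pictures show the pointer along the cutter's x, though one bar-angle fit read 0.057 and the other about −0.013. All are inside the 0.14 rad tolerance.
- **Stop:** I dragged it with a light 3–4 N pinch, lever open, and let it rest there before shutting the lever. The side-camera edge reading was 149.5 mm before, during and after the squeeze. A second line nearer the tick read 147.5 mm, probably pulled down by the dark 15 cm tick. Tool travel from the starting position gives about 150 mm. All are within the 4 mm tolerance.
- **Lever:** It is shut. The finger opening is 22 mm, against 23 mm for fin and paddle together when fully shut; the gripper read about 0.5 mm low on the dial bar too.
- **Force on the tool:** It read about 6 N in x and −14 N in z at the end, rising slowly but levelling off. I could not measure the force on each finger separately.
- **Loose items:** The tile, strip, jar and pencil look unmoved in the pictures I viewed. The arm hid part of the pencil, and I did not check the tape measure in a late picture, but the arm never went near it.

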